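# Bring a trolley wheel's valve to the top, spoke by spoke

## Task

Turn the yellow-rimmed trolley wheel on its blue stand until the red-capped valve stem is straight up, at the very top of the wheel in line with the red pointer, ready for the air line. Do it by pushing on the spokes with shut or open fingers, without gripping anything, in two or more separate pushes (either way round), drawing the fingers clear of the wheel between pushes, and finish the last bit with a push on a spoke too. Leave the stand where it is, do not lift or shove it, leave everything else on the bench alone, and finish clear of the wheel.

Things in the scene. Friction and masses are not known exactly. Their poses are not given: they have to be found in the camera images.
- axle: Fixed stub axle. Origin: wheel centre, 145 mm above the bench, in the wheel's middle plane. z: along the axle out of the wheel's open face, back towards the robot and up, 50 deg above level. x: in the wheel's plane, straight up its slope (40 deg from level, rising away from the robot) to the wheel's top and the red pointer. y: level. Axle end, 22 mm thick, reaches z = 26 mm; nothing else is in front.
- wheel (a joint): Wheel angle, rad: 0 (or any whole turn) has the valve straight up; positive turns it from axle x towards axle y (counterclockwise seen from the robot). Turns both ways (stops at -12 and 15). Spokes lie at this angle plus 0.628, 1.885, 3.142, 4.398, 5.655, measured from axle x towards y. Stiff: 0.2 N m, some 3 N at a spoke 70 mm out; it stays where it is left.
- valve (a point): Red cap of the brass valve stem, 110 mm from the wheel's centre, 10 mm in front of its plane, half-way between two spokes. The stem sticks inwards from the yellow rim; its cap, 15 mm across, ends 98 mm from the centre and 20 mm in front of the plane. Tyre: black, 350 mm outside, 36 mm thick (18 either side of the plane); opening inside the rim 262 mm.
- spokes: Five round steel spokes, 10 mm thick, 72 deg apart, in the wheel's plane, from the hub (48 mm diameter, 18 mm either side of the plane) to the rim, with open gaps between them. Origin: wheel centre; z along the axle, x to the valve; turns with the wheel. Behind the gaps 40 mm are free beyond the plane out to 100 mm radius, but for the axle tube (32 mm diameter) on the axis.
- stand: Blue steel stand, about 9 kg, loose on the bench: base plate 320 x 280 mm, 12 mm thick, with an upright 310 mm tall behind the wheel and a red pointer bar 12 mm square, from 185 to 250 mm up the slope from the wheel's centre. Origin on the bench straight below the wheel's centre; x to its back, z up; the plate spans x -130 to 190, y -140 to 140 mm.
- hammer: Bystander: hammer, 300 mm long at most, lying on the bench to the left of the stand; origin at its underside, z up.
- tube_long: Bystander: offcut of square steel tube, 200 x 25 x 25 mm, lying to the right; origin at its underside, z up.
- tube_short: Bystander: offcut of square steel tube, 110 x 25 x 25 mm, lying to the right; origin at its underside, z up.
- spray_can: Bystander: green spray can with red cap, 60 mm diameter, 170 mm tall, standing to the left; origin at its underside, z up.
- square: Bystander: red L-shaped magnetic square, 90 x 90 x 22 mm, lying to the left; origin at its underside, z up.
- cap_cup: Bystander: steel cup, 70 mm diameter and 70 mm tall, standing on a back corner of the stand's base plate; origin at its underside, z up.
- wire_brush: Bystander: wire brush, 120 x 28 mm, 32 mm tall, lying near the robot on the right; origin at its underside, z up.

How it is judged:
On the way, in this order (a step that is already met when the one before it is completed fails the run):
1. the fingers push on a spoke and the wheel turns (stem moved 20 mm or more) (contact force between the fingers and spokes above 0.3 N and distance of valve from where it was at the start of the episode above 0.02 m).
2. the fingers are drawn out of the spokes and clear of the wheel between pushes, before the stem has come to the top (contact force between the fingers and wheel below 0.05 N and (z of the grasp point in the frame of axle above 0.033 m or distance between the grasp point and axle above 0.22 m) and (x of valve in the frame of axle below 0.02 m or y of valve in the frame of axle above 0.013 m or y of valve in the frame of axle below -0.013 m)), for 0.1 s.
3. a spoke is pushed again, bringing the stem near the top (within about 30 degrees) (contact force between the fingers and spokes above 0.3 N and x of valve in the frame of axle above 0.095 m).
At the end, for the whole second after the job is handed in: The valve is at the top of the wheel, its cap within 11 mm (about 6 degrees) to either side of the line through axle and pointer, the wheel is at rest, and the stand is within 25 mm of where it stood (y of valve in the frame of axle between -0.011 and 0.011 m and x of valve in the frame of axle above 0.08 m and velocity of joint wheel between -0.05 and 0.05 rad/s and distance of stand from where it was at the start of the episode below 0.025 m); the robot touches nothing.
It fails at once if the stand is lifted, tipped or shoved (25 mm or 5 degrees) (distance of stand from where it was at the start of the episode above 0.025 m or angle between stand's own z axis and vertical above 0.09 rad).
It fails at once if something else on the bench is lifted or moved by more than 30 mm (distance of any of hammer, tube_long, tube_short, spray_can, square, cap_cup, wire_brush from where it was at the start of the episode above 0.03 m).
It also fails if it takes over 64 s, if anything falls off the work surface, if the arm or the gripper's body presses on something with over 40 N, if the wrist force passes 120 N, or if a joint passes its speed limit or range.

## Robot

A 7-joint arm with a two-finger parallel gripper is mounted at the origin on the work surface. World frame = base frame: x ahead of the robot, y to its left, z up, the work surface at z = 0. Lengths are in m, angles in rad, forces in N, time in s.
With the tool pointing down it reaches from about 0.4 to 0.85 m from the base axis. Payload 4.5 kg.
Tool frame: the origin (TCP) lies at the very end of the fingers, on their centre line; the grasp point (between the pads) lies 19 mm behind it (tcp_to_grasp is the z of the grasp point in the tool frame, in m); z points along the fingers, y is the line along which they close (so a half turn about z gives the same grasp; the last joint's range is limited). The gripper opens to 88 mm and grips with 3 to 60 N. Pads are 18 mm wide; open, the fingers measure 123 mm over their backs; the gripper's body (75 mm by 187 mm) begins 45 mm behind the grasp point.
Start: joints at [-1.198, 0.689, -0.195, 1.565, 0.157, 0.902, -0.215], TCP at [0.208, 0.59, 0.239] pointing down, gripper open.
Joint ranges: [-3.01, 3.01], [-0.46, 2.08], [-1.47, 1.51], [0.13, 2.56], [-1, 4.14], [0.04, 2.09], [-2.66, 2.66]. Speed limits (rad/s): [2.57, 2.57, 3.14, 3.14, 3.14, 3.14, 3.14].

## Interface

Orientations are given as a unit quaternion [x, y, z, w].
In Python, from plant import * gives the robot as it stands. The module is installed in compiled form; this text tells all that it offers.
- The arm moves only by the shell command python3 -m jog 'ROWS' [OPENING] [FORCE]. ROWS is JSON, a list that holds one entry, the list of rows, each a list of 6 numbers: the shift along the tool's x, y, z in m, then the turn, a rotation vector about the tool's x, y, z in rad. In form: [[[dx, dy, dz, ax, ay, az], ...]]. A call has 1 to 12 rows; each row shifts and turns the commanded pose from where the row before left it, along the tool's axes as they then stand; what a row does not reach is not made up. A row lasts 1/8 s, in which the tool goes at most 62.5 mm and 10.7 degrees, less where a joint would pass 70% of its speed; a pose out of reach is approached as far as the arm can. A call with a gripper value outside its range is refused whole. OPENING is the finger opening in m, from 0 to 0.0881, set as the call begins (- or left out, the last holds). The fingers move at their own pace and stop on an object; FORCE is the grip in N (left out, the last holds). Time passes only in rows, so rows that do not move let the fingers close. It gives the time, the measured TCP pose, the force, the opening and the grip force at its end, in the units of the state.
- get_state(): the state, without advancing time (a new reading comes with each control period).
- snapshot(name): name is "side" or "top" or "wrist"; returns a dict with "frame" (480x640x3 uint8, red, green, blue), "mtx" (3x3 intrinsics, pixels), "xyz" and "orientation" of the camera in the world; the wrist camera has in their place "mount" (4x4, takes a point from camera to tool coordinates, whose origin is the TCP and whose axes are the flange's). Camera axes: x right, y down, z forward; pixel columns grow to the right and rows downward; lengths in m; the calibration is good to about 2 mm. A picture is of the moment at which its call begins: read the wrist's pose just before it. There is no depth.
- finish_job(): hands the job in; it is judged then, once.
The state is a dict: "clock": time; "q": joint angles; "qd": joint speeds; "joint_torque": joint torques, N m; "tool_pos": TCP position; "eef_rot": TCP orientation; "contact_force": force on the tool from outside, world axes, zero at the start; "moment": the same for the moment, N m; "opening": opening from 0.0 (shut) to 1.0 (fully open); "finger_force": force on a finger pad.
Only numpy, scipy, OpenCV 4.12 (cv2) and the standard library are available. Lean on these libraries where they do the work, as an engineer would, in place of code of your own. Each camera call takes 0.05 s, during which the arm holds its last target. There are 200 camera calls.

## Working session

There is one attempt and no reset: what is moved stays moved. The work goes in short steps, Python scripts to look and compute and a shell command to move; the robot and the scene stay as the last step left them, time stands still between calls to the robot, and variables do not carry over. Pictures are saved under pics/ and viewed, at most 10 in all, crops included, and the job is handed in when it is done.

```bash
mkdir -p pics; python3 - <<'E'
from plant import *
import cv2
print(get_state())
for n in ("side","top"):
    s=snapshot(n); cv2.imwrite(f"pics/{n}0.png",s["frame"][:,:,::-1]); print(n,s["mtx"],s["xyz"],s["orientation"])
E
```

```text
{'clock': 0.0, 'q': array([-1.19820619,  0.68998783, -0.1944919 ,  1.56633163,  0.15729635,
        0.90249704, -0.21510432]), 'qd': array([ 0.00053934, -0.00122897, -0.00084566,  0.00238128, -0.00137929,
        0.00025643, -0.00077451]), 'joint_torque': array([-2.96724447e-04, -5.27573526e+01, -1.26654200e+00, -1.53425539e+01,
       -5.25354152e-02,  6.86949308e-03,  1.72682949e-04]), 'tool_pos': array([0.20756507, 0.5888611 , 0.23791038]), 'eef_rot': array([ 1.68556837e-01,  9.85691509e-01, -9.13250901e-04, -8.35249855e-05]), 'contact_force': array([0.26195403, 0.22881262, 0.29865659]), 'moment': array([0.00533151, 0.02564054, 0.0161801 ]), 'finger_force': 0.0, 'opening': 0.9994396491265279}
side [[612.31910571   0.         312.23639875]
 [  0.         612.31910571 240.02150478]
 [  0.           0.           1.        ]] [0.252383   1.40392805 1.12774113] [-0.09710205  0.88086557 -0.46083476  0.04773221]
top [[487.94802667   0.         324.92973822]
 [  0.         487.94802667 241.76395716]
 [  0.           0.           1.        ]] [0.41451646 0.01309115 1.33925724] [ 0.70734772 -0.7043649   0.03849206 -0.04525102]
```

View pics/side0.png

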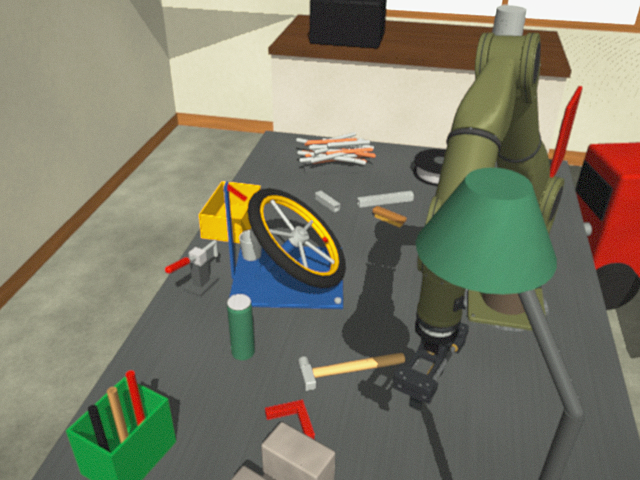

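View pics/top0.png

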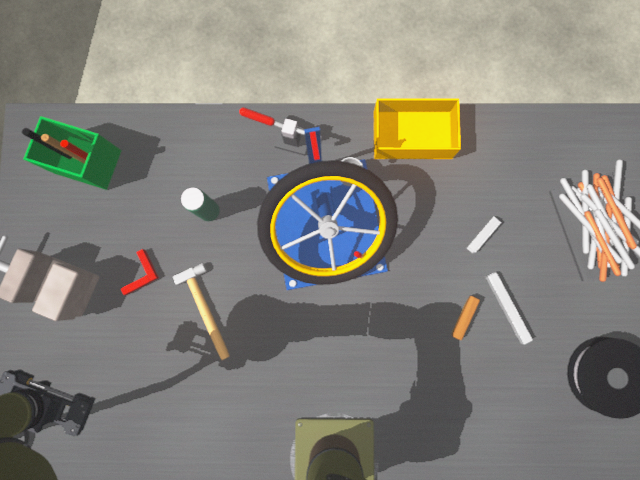

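Side view: the wheel faces right (towards the robot), hub at about (299,237), valve at (326,240). Top view: hub at about (328,230), valve (357,255), pointer around (315,145), and the stand turned about 10°.

```bash
cat > h.py <<'E'
import numpy as np, cv2
from scipy.spatial.transform import Rotation as R
from plant import *
def ray(s,p):
    d=np.linalg.inv(s["mtx"])@np.array([p[0],p[1],1.]); d=R.from_quat(s["orientation"]).as_matrix()@d
    return np.array(s["xyz"]),d/np.linalg.norm(d)
def plane(s,p,o,n):
    c,d=ray(s,p); return c+d*((o-c)@n)/(d@n)
def tri(s1,p1,s2,p2):
    a,d=ray(s1,p1); b,e=ray(s2,p2)
    t=np.linalg.lstsq(np.stack([d,-e],1),b-a,rcond=None)[0]
    return (a+d*t[0]+b+e*t[1])/2, np.linalg.norm(a+d*t[0]-b-e*t[1])
def hsv(s): return cv2.cvtColor(s["frame"],cv2.COLOR_RGB2HSV)
def mask(s,kind,box):
    H=hsv(s); h,sa,v=[H[...,i].astype(int) for i in range(3)]
    m={"red":((h<8)|(h>172))&(sa>150)&(v>80),"yellow":(h>18)&(h<32)&(sa>150)&(v>80)}[kind]
    k=np.zeros_like(m); x0,y0,x1,y1=box; k[y0:y1,x0:x1]=1
    return (m&k).astype(np.uint8)
def cen(m):
    y,x=np.nonzero(m); return np.array([x.mean(),y.mean()]),len(x)
def axle(yaw,c):
    X=np.array([np.cos(np.radians(40))*np.cos(yaw),np.cos(np.radians(40))*np.sin(yaw),np.sin(np.radians(40))])
    Y=np.array([-np.sin(yaw),np.cos(yaw),0]); return np.stack([X,Y,np.cross(X,Y)],1)
E
python3 - <<'E'
from h import *
t=snapshot("top"); s=snapshot("side")
pt,n1=cen(mask(t,"red",(300,120,330,168))); ps,n2=cen(mask(s,"red",(222,178,250,203)))
P,e=tri(t,pt,s,ps); print("pointer",pt,n1,ps,n2,P,e)
m=mask(t,"yellow",(262,165,395,285)); y,x=np.nonzero(m); hull=cv2.convexHull(np.stack([x,y],1).astype(np.int32))
el=cv2.fitEllipse(hull); print("ell",el)
ms=mask(s,"yellow",(245,185,350,290)); y,x=np.nonzero(ms); hs=cv2.convexHull(np.stack([x,y],1).astype(np.int32)); es=cv2.fitEllipse(hs);print(es)
C,e=tri(t,el[0],s,es[0]); print("centre",C,e)
vt,n1=cen(mask(t,"red",(345,245,370,265))); vs,n2=cen(mask(s,"red",(318,232,334,248)))
V,e=tri(t,vt,s,vs); print("valve",vt,n1,vs,n2,V,e)
yaw=np.arctan2(P[1]-C[1],P[0]-C[0]); print("yaw",yaw)
C[2]=.145
b=[plane(t,p,np.array([0,0,.012]),np.array([0,0,1.])) for p in ((292,284),(383,268))]; d=b[0]-b[1]; print("yaw plate",np.arctan2(-d[0],d[1]),b)
A=axle(yaw,C); 
# circle fit on plane
q=np.array([A.T@(plane(t,p,C,A[:,2])-C) for p in hull[:,0]]); print("circle",cv2.minEnclosingCircle(q[:,:2].astype(np.float32)))
v=A.T@(V-C); print("valve axle",v,np.arctan2(v[1],v[0]))
v=A.T@(plane(t,vt,C+.01*A[:,2],A[:,2])-C); print("valve plane",v,np.arctan2(v[1],v[0]),np.hypot(v[0],v[1]))
print("ptr axle",A.T@(P-C))
E
```

```text
pointer [314.26190476 145.28571429] 168 [235.80722892 192.31325301] 83 [0.75669196 0.04838749 0.28781073] 0.0021546382060590543
ell ((327.6199035644531, 225.61102294921875), (99.64481353759766, 116.87362670898438), 77.27701568603516)
((285.83697509765625, 228.48117065429688), (54.85047149658203, 129.40684509277344), 127.57664489746094)
centre [0.61006609 0.02106573 0.17147414] 0.034357379237109485
valve [356.97058824 253.97058824] 34 [324.35714286 239.57142857] 14 [ 0.53149779 -0.05668293  0.09642837] 0.00030659726414410587
yaw 0.1842238092314913
yaw plate 0.17810912414631513 [array([0.45678529, 0.11497513, 0.012     ]), array([ 0.50125601, -0.13206145,  0.012     ])]
circle ((-0.025150276720523834, -0.0007561470847576857), 0.14671364426612854)
valve axle [-0.10129983 -0.06204063  0.02159488] -2.592072235063877
valve plane [-0.10969859 -0.06306559  0.01      ] -2.6198344208608964 0.1265347754470427
ptr axle [ 2.06052248e-01 -7.48383437e-20  1.35278041e-02]
```

```bash
python3 - <<'E'
from h import *
t=snapshot("top"); s=snapshot("side")
P=np.array([0.7567,0.0484,0.2878])
E_,e=tri(t,(329,229),s,(299,237)); print("axle end",E_,e)
m=mask(t,"yellow",(262,165,395,285)); y,x=np.nonzero(m); hull=cv2.convexHull(np.stack([x,y],1).astype(np.int32))
V=np.array([0.5315,-0.0567,0.0964])
yaw=.18; C=plane(t,(327.6,225.6),np.array([0,0,.145]),np.array([0,0,1.]))
for i in range(6):
    A=axle(yaw,C); q=np.array([A.T@(plane(t,p,C,A[:,2])-C) for p in hull[:,0]])
    # algebraic circle fit
    M=np.c_[2*q[:,:2],np.ones(len(q))]; a=np.linalg.lstsq(M,(q[:,:2]**2).sum(1),rcond=None)[0]; r=np.sqrt(a[2]+a[0]**2+a[1]**2)
    C=C+A[:,:2]@a[:2]; c,d=np.array(t["xyz"]),C-np.array(t["xyz"]); C=c+d*(.145-c[2])/d[2]
    yaw=np.arctan2(P[1]-C[1],P[0]-C[0])
print("C",C,r,yaw); A=axle(yaw,C)
print("end->axle",A.T@(E_-C),"ptr",A.T@(P-C))
v=A.T@(V-C); print("valve",v,np.arctan2(v[1],v[0]),np.hypot(*v[:2]))
cv2.imwrite("pics/c1.png",np.hstack([cv2.resize(t["frame"][125:300,250:405],None,fx=2.5,fy=2.5)[:430],cv2.resize(s["frame"][175:318,220:355],None,fx=3,fy=3)[:430,:400]][:2] if 0 else [cv2.resize(t["frame"][125:300,250:405],(390,440),interpolation=2),cv2.resize(s["frame"][175:318,220:355],(405,440),interpolation=2)])[:,:,::-1])
E
```

```text
axle end [0.58985456 0.0151359  0.14462611] 0.002598405527144587
C [0.58894656 0.01683301 0.145     ] 0.14426090218291496 0.18599984131275965
end->axle [ 0.00020282 -0.00183576 -0.00065827] ptr [ 2.22552066e-01  3.72011382e-18 -3.31195851e-04]
valve [-0.08490404 -0.06164116  0.00780016] -2.5136229552114475 0.10492058307703438
```

View pics/c1.png

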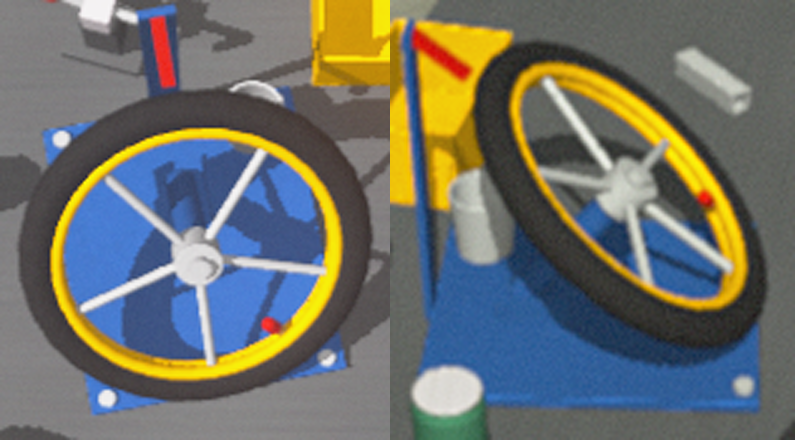

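The crop shows the spokes in a star with the gaps free. The valve is at the lower right and the hub end is clear: top about (331,231), side about (302,234).

```bash
cat >> h.py <<'E'
def delta(pos,A):
    st=get_state(); Rc=R.from_quat(st["eef_rot"]); T=np.stack([-A[:,0],A[:,1],-A[:,2]],1)
    print("pos",st["tool_pos"].round(4),"shift(tool now)",Rc.inv().apply(pos-st["tool_pos"]).round(4),"turn",(Rc.inv()*R.from_matrix(T)).as_rotvec().round(4), "shift(target axes)",(T.T@(pos-st["tool_pos"])).round(4))
E
python3 - <<'E'
from h import *
t=snapshot("top"); s=snapshot("side")
E_,e=tri(t,(331.5,231.5),s,(302.3,234.5)); yaw=.183
P=np.array([0.7567,0.0484,0.2878]);A=axle(yaw,0)
print("C from axle end",E_-.026*A[:,2],e,"C from ptr",P-.2175*A[:,0])
C=np.array([.590,.016,.145]); delta(C+.15*A[:,2],A)
E
python3 -m jog '[[[0,0,-0.05,0,0,0],[0,0,-0.05,0,0,0],[-0.03,-0.05,0,0,0,-0.1],[-0.03,-0.05,0,0,0,-0.1],[-0.03,-0.05,0,0,0,-0.1],[-0.03,-0.05,0,0,0,-0.1],[0,0,0,0,0,-0.12]]]' 0
```

```text
C from axle end [0.59870476 0.01191595 0.13038503] 0.0014700476898278935 C from ptr [0.59286744 0.01807941 0.14799369]
pos [0.2077 0.5894 0.2386] shift(tool now) [-0.4676 -0.4618 -0.0212] turn [-0.1823 -0.682  -0.5002] shift(target axes) [-0.1479 -0.6334  0.0963]
clock: 1.27
tool_pos: [0.2904, 0.3671, 0.3388]
eef_rot: [-0.088, 0.996, -0.002, 0.001]
contact_force: [0.2, 1.0, 1.4]
opening: 0.228
finger_force: 0.0
```

```bash
python3 -m jog '[[[0,-0.055,0,0,0,0],[0,-0.055,0,0,0,0],[-0.02,-0.055,0,0,-0.1,0],[0,-0.055,0,0,-0.15,0],[0,-0.055,0,0,-0.15,0],[0,-0.055,0,0,-0.15,0],[0,-0.03,0,0,-0.15,0],[0,0,0,0,0,0]]]' 0
python3 - <<'E'
from h import *
A=axle(.183,0); C=np.array([.591,.016,.145]); delta(C+.15*A[:,2],A); print(get_state()["q"].round(2))
E
```

```text
clock: 2.28
tool_pos: [0.3783, 0.0612, 0.3438]
eef_rot: [-0.076, 0.964, -0.005, 0.256]
contact_force: [0.8, -0.6, -0.7]
opening: 0.004
finger_force: 0.0
pos [0.3783 0.0612 0.3438] shift(tool now) [-0.0504 -0.075   0.1293] turn [-0.0614 -0.1837 -0.0035] shift(target axes) [-0.0261 -0.0832  0.1315]
[-0.17  0.05 -0.29  2.49  1.02  0.24  0.32]
```

```bash
python3 -m jog '[[[-0.02,-0.04,0.05,0,0,0],[-0.02,-0.04,0.05,-0.03,-0.09,0],[0,0,0,-0.03,-0.09,0],[0,0,0,0,0,0]]]' 0
python3 - <<'E'
from h import *
A=axle(.183,0); C=np.array([.591,.016,.145]); delta(C+A@[.0216,-.0666,.06],A); print(get_state()["q"].round(2))
s=snapshot("wrist");cv2.imwrite("pics/w1.png",s["frame"][:,:,::-1]);np.set_printoptions(precision=4,suppress=True);print(s["mount"],s["mtx"])
E
```

```text
clock: 2.78
tool_pos: [0.4111, 0.0236, 0.3188]
eef_rot: [-0.08, 0.957, -0.022, 0.279]
contact_force: [-0.4, -0.2, 0.3]
opening: 0.006
finger_force: 0.0
pos [0.4111 0.0236 0.3188] shift(tool now) [-0.0685 -0.0899  0.1876] turn [-0.0955 -0.138   0.0173] shift(target axes) [-0.0444 -0.1068  0.186 ]
[ 0.18  0.17 -0.56  2.53  1.84  0.28 -0.39]
[[-0.0011 -0.9652 -0.2614  0.0653]
 [ 1.     -0.0011  0.0001  0.0008]
 [-0.0004 -0.2614  0.9652 -0.1464]
 [ 0.      0.      0.      1.    ]] [[401.9171   0.     320.4009]
 [  0.     401.9171 241.6017]
 [  0.       0.       1.    ]]
```

View pics/w1.png

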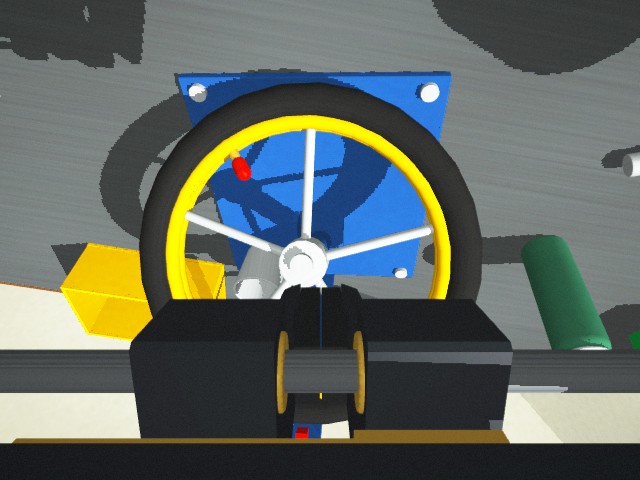

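The wrist view shows the wheel face-on: axle end at (303,262), valve at (241,168), spoke at the bottom of the wheel pointing to (310,130). The shut fingers are right of the robot's line to the gap.

```bash
cat >> h.py <<'E'
def wray(st,s,p):
    M=np.array(s["mount"]);d=np.linalg.inv(s["mtx"])@[p[0],p[1],1.]; Rc=R.from_quat(st["eef_rot"])
    return st["tool_pos"]+Rc.apply(M[:3,3]),Rc.apply(M[:3,:3]@d)
def wplane(st,s,p,C,A,z):
    c,d=wray(st,s,p); n=A[:,2]; o=C+z*n; return A.T@(c+d*((o-c)@n)/(d@n)-C)
E
python3 - <<'E'
from h import *
A=axle(.183,0); C=np.array([.591,.016,.145]); st=get_state(); s=snapshot("wrist"); print(s["mount"][0])
print("axle end",wplane(st,s,(303,262),C,A,.026),"hub base",wplane(st,s,(302,258),C,A,.018))
v=wplane(st,s,(241,168),C,A,.015);print("valve",v,np.arctan2(v[1],v[0]))
a,b=wplane(st,s,(310,135),C,A,0),wplane(st,s,(307,230),C,A,0); print("spoke dir",np.arctan2(*(a-b)[1::-1]),a,b)
t=snapshot("top")
c,d=wray(st,s,(303,262)); e,f=ray(t,(331,231)); k=np.linalg.lstsq(np.stack([d,-f],1),e-c,rcond=None)[0]; print("axle end tri",A.T@(c+d*k[0]-C),A.T@(e+f*k[1]-C))
E
python3 -m jog '[[[-0.04,-0.04,0.04,-0.05,-0.07,0.01],[0,-0.04,0.04,-0.05,-0.07,0],[0,0,0,0,0,0]]]' 0
python3 - <<'E'
from h import *
A=axle(.183,0); C=np.array([.591,.016,.145]); delta(C+A@[.0216,-.0666,.06],A); print(get_state()["q"].round(2))
E
```

```text
[-0.00105505 -0.9652352  -0.26138074  0.06531262]
axle end [0.00147594 0.00431831 0.026     ] hub base [-0.00095454  0.00219587  0.018     ]
valve [-0.08605803 -0.05895219  0.015     ] -2.540985583765977
spoke dir 3.1281081874065064 [-1.19707575e-01  5.57153537e-03  3.02187432e-17] [-2.65553746e-02  4.31535154e-03 -1.40847749e-17]
axle end tri [0.00292321 0.00325404 0.01810485] [ 0.00200096 -0.00409753  0.01892678]
clock: 3.3
tool_pos: [0.4583, -0.0196, 0.2943]
eef_rot: [-0.086, 0.948, -0.007, 0.307]
contact_force: [-0.9, 0.2, 0.8]
opening: 0.004
finger_force: 0.0
pos [ 0.4583 -0.0196  0.2943] shift(tool now) [-0.0406 -0.047   0.1431] turn [-0.0667 -0.0784  0.022 ] shift(target axes) [-0.0306 -0.0557  0.1424]
[ 0.45  0.33 -0.68  2.52  2.39  0.37 -0.73]
```

```bash
python3 -m jog '[[[-0.02,-0.03,0.02,-0.06,-0.07,0.02],[-0.015,-0.025,0.02,0,0,0],[0,0,0.03,0,0,0],[0,0,0,0,0,0]]]' 0
python3 - <<'E'
from h import *
A=axle(.183,0); C=np.array([.591,.017,.145]); delta(C+A@[.0216,-.0666,.05],A); print(get_state()["q"].round(2))
E
```

```text
clock: 3.8
tool_pos: [0.5375, -0.0574, 0.2638]
eef_rot: [-0.089, 0.937, 0.027, 0.336]
contact_force: [-0.9, -0.2, 0.1]
opening: 0.001
finger_force: 0.0
pos [ 0.5375 -0.0574  0.2638] shift(tool now) [ 0.0033 -0.0027  0.0836] turn [-0.0046 -0.0096  0.0074] shift(target axes) [ 0.0041 -0.0031  0.0835]
[ 0.63  0.54 -0.74  2.39  2.65  0.4  -0.76]
```

```bash
python3 -m jog '[[[0.003,-0.003,0.04,0,0,0],[0,0,0.04,0,0,0],[0,0,0.03,0,0,0],[0,0,0,0,0,0],[0,0,0.02,0,0,0],[0,0,0.015,0,0,0],[0,0,0,0,0,0]]]' 0
python3 - <<'E'
from h import *
A=axle(.183,0); C=np.array([.591,.017,.145]); st=get_state(); print("axle frame",A.T@(st["tool_pos"]-C)); delta(C+A@[.0216,-.0666,-.012],A); print(st["q"].round(2))
E
```

```text
clock: 4.68
tool_pos: [0.6263, -0.0462, 0.1513]
eef_rot: [-0.088, 0.937, 0.027, 0.338]
contact_force: [-1.1, 0.4, 0.2]
opening: 0.007
finger_force: 0.0
axle frame [ 0.02180322 -0.0685544  -0.01010252]
pos [ 0.6263 -0.0462  0.1513] shift(tool now) [0.0002 0.002  0.0019] turn [-0.0057 -0.0072  0.0065] shift(target axes) [0.0002 0.002  0.0019]
[ 0.49  0.85 -0.66  2.25  2.68  0.6  -0.71]
```

```bash
python3 -m jog '[[[-0.0085,0.004,0,0,0,0],[-0.0085,0.004,0,0,0,0],[-0.0065,0.0055,0,0,0,0],[-0.0065,0.0055,0,0,0,0],[-0.005,0.007,0,0,0,0],[-0.005,0.007,0,0,0,0],[-0.0035,0.0085,0,0,0,0],[-0.0035,0.0085,0,0,0,0],[-0.001,0.0085,0,0,0,0],[-0.001,0.0085,0,0,0,0],[0,0,0,0,0,0]]]' 0
python3 - <<'E'
from h import *
A=axle(.183,0); C=np.array([.591,.017,.145]); st=get_state(); print("axle frame",A.T@(st["tool_pos"]-C)); 
t=snapshot("top"); m=mask(t,"red",(262,150,395,290)); n,l,S,c=cv2.connectedComponentsWithStats(m); print(S,c)
for p in c[1:]:
    v=A.T@(plane(t,p,C+.013*A[:,2],A[:,2])-C); print(v,np.arctan2(v[1],v[0]))
E
```

```text
clock: 6.05
tool_pos: [0.6522, 0.0291, 0.1827]
eef_rot: [-0.089, 0.936, 0.028, 0.339]
contact_force: [0.5, -0.1, 1.0]
opening: 0.001
finger_force: 0.0
axle frame [ 0.0720125   0.0007648  -0.01119515]
[[     0      0    640    480 307107]
 [   313    150      7     10     56]
 [   370    215      8      7     37]] [[319.49421211 239.51812235]
 [315.82142857 154.17857143]
 [373.10810811 218.21621622]]
[0.20343983 0.00083311 0.013     ] 0.004095091848357802
[ 0.01284708 -0.11168556  0.013     ] -1.4562706380723778
```

```bash
python3 -m jog '[[[0,-0.012,0,0,0,0],[0,0,0,0,0,0],[0,0,-0.04,0,0,0],[0,0,-0.04,0,0,0],[0,0,0,0,0,0],[0,0,0,0,0,0],[0.03,-0.026,0,0,0,0],[0.03,-0.026,0,0,0,0],[0,0,0,0,0,0]]]' 0
python3 - <<'E'
from h import *
A=axle(.183,0); C=np.array([.591,.017,.145]); st=get_state(); print("axle frame",A.T@(st["tool_pos"]-C)); delta(C+A@[.010,-.064,.05],A)
s=snapshot("wrist");cv2.imwrite("pics/w2.png",s["frame"][:,:,::-1])
E
```

```text
clock: 7.22
tool_pos: [0.5657, -0.0568, 0.2021]
eef_rot: [-0.085, 0.938, 0.027, 0.335]
contact_force: [0.4, -0.2, 0.3]
opening: 0.006
finger_force: 0.0
axle frame [ 0.0073589  -0.06801229  0.06838095]
pos [ 0.5657 -0.0568  0.2021] shift(tool now) [-0.0029  0.0041  0.0183] turn [-0.0072 -0.0126  0.0005] shift(target axes) [-0.0026  0.004   0.0184]
```

View pics/w2.png

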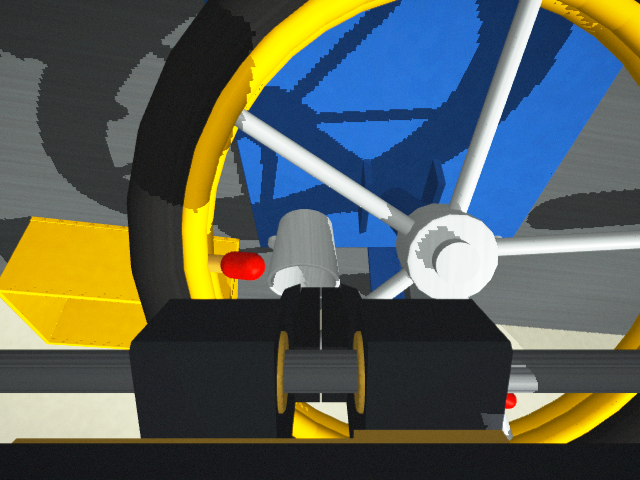

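The wrist view shows the fingers clear in the valve's gap: tips at (320,290), valve (243,264), and the next spoke to push just beyond, starting at (385,290). I'll insert here and push.

```bash
python3 -m jog '[[[-0.003,0.004,0.02,0,0,0],[0,0,0.02,0,0,0],[0,0,0.02,0,0,0],[0,0,0.018,0,0,0],[0,0,0,0,0,0]]]' 0
python3 -m jog '[[[-0.008,0.0015,0,0,0,0],[-0.008,0.002,0,0,0,0],[-0.008,0.0035,0,0,0,0],[-0.007,0.005,0,0,0,0],[-0.007,0.006,0,0,0,0],[-0.006,0.0065,0,0,0,0],[-0.005,0.007,0,0,0,0],[-0.004,0.008,0,0,0,0],[0,0,0,0,0,0]]]' 0
cat > m.py <<'E'
from h import *
A=axle(.183,0); C=np.array([.591,.017,.145]); st=get_state(); print("axle frame",A.T@(st["tool_pos"]-C)); 
t=snapshot("top"); m=mask(t,"red",(262,162,395,290)); n,l,S,c=cv2.connectedComponentsWithStats(m)
for p,q in zip(c[1:],S[1:]):
    v=A.T@(plane(t,p,C+.013*A[:,2],A[:,2])-C); print(p,q[4],v,np.arctan2(v[1],v[0]))
E
python3 m.py
```

```text
clock: 7.9
tool_pos: [0.6188, -0.04, 0.1465]
eef_rot: [-0.088, 0.937, 0.028, 0.338]
contact_force: [-0.4, -0.3, 0.5]
opening: 0.006
finger_force: 0.0
clock: 9.02
tool_pos: [0.652, 0.008, 0.1821]
eef_rot: [-0.089, 0.936, 0.028, 0.339]
contact_force: [0.2, -0.5, 0.5]
opening: 0.007
finger_force: 0.0
axle frame [ 0.06855143 -0.01998462 -0.00906302]
[348.53703704 191.51851852] 54 [ 0.09696818 -0.06061074  0.013     ] -0.5586410061847886
```

```bash
python3 -m jog '[[[-0.001,0.007,0,0,0,0],[-0.001,0.007,0,0,0,0],[0,0.007,0,0,0,0],[0,0.004,0,0,0,0],[0,0,0,0,0,0]]]' 0; python3 m.py
```

```text
clock: 9.7
tool_pos: [0.6478, 0.0318, 0.1821]
eef_rot: [-0.089, 0.937, 0.028, 0.338]
contact_force: [-0.2, 0.4, 1.1]
opening: 0.007
finger_force: 0.0
axle frame [ 0.06872247  0.00424358 -0.00920934]
[332.44 188.04] 50 [ 0.11335742 -0.02449437  0.013     ] -0.21280906277060826
```

```bash
python3 -m jog '[[[0,0.005,0,0,0,0],[0,0.005,0,0,0,0],[0,0.003,0,0,0,0],[0,0,0,0,0,0]]]' 0; python3 m.py
```

```text
clock: 10.25
tool_pos: [0.6453, 0.0439, 0.1818]
eef_rot: [-0.088, 0.937, 0.028, 0.338]
contact_force: [-0.5, -0.8, 0.3]
opening: 0.004
finger_force: 0.6
axle frame [ 0.06835998  0.01655655 -0.00926351]
[324.23404255 188.9787234 ] 47 [ 0.11470558 -0.00531074  0.013     ] -0.04626581350710292
```

```bash
python3 -m jog '[[[0,0.003,0,0,0,0],[0,0,0,0,0,0]]]' 0; python3 m.py; python3 -m jog '[[[0,-0.012,0,0,0,0],[0,0,0,0,0,0],[0,0,-0.04,0,0,0],[0,0,-0.04,0,0,0],[0,0,-0.05,0,0,0],[0,0,-0.03,0,0,0],[0,0,0,0,0,0],[0,0,0,0,0,0]]]' 0; python3 m.py; python3 - <<'E'
from h import *
np.set_printoptions(precision=4,suppress=True)
t=snapshot("top"); s=snapshot("side"); cv2.imwrite("pics/t3.png",cv2.resize(t["frame"][120:300,240:420],(600,600),interpolation=2)[:,:,::-1])
A=axle(.183,0); C=np.array([.591,.017,.145])
m=mask(t,"red",(300,120,330,168)); p,_=cen(m); print("ptr",A.T@(plane(t,p,C,A[:,2])-C))
E
```

```text
clock: 10.55
tool_pos: [0.6448, 0.0458, 0.1816]
eef_rot: [-0.087, 0.937, 0.027, 0.338]
contact_force: [-0.0, -2.4, -1.3]
opening: 0.008
finger_force: 1.2
axle frame [ 0.06807505  0.0185024  -0.00931072]
[323.19148936 188.87234043] 47 [ 0.11545273 -0.00295995  0.013     ] -0.025632154719284508
clock: 11.6
tool_pos: [0.547, 0.017, 0.3048]
eef_rot: [-0.088, 0.937, 0.028, 0.338]
contact_force: [-0.7, -0.2, -0.4]
opening: 0.006
finger_force: 0.0
axle frame [0.06953323 0.00801957 0.15023491]
[323.19148936 188.87234043] 47 [ 0.11545273 -0.00295995  0.013     ] -0.025632154719284508
ptr [0.2196 0.0007 0.    ]
```

View pics/t3.png

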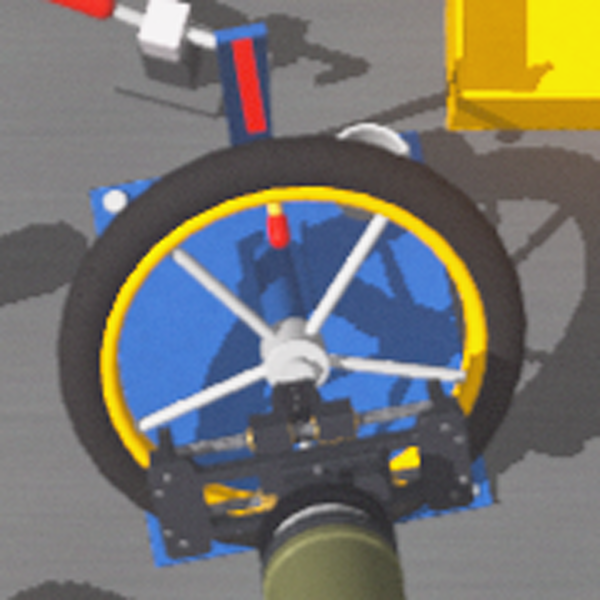

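The top view shows the valve cap at (278,228), lined up to about 3 mm with the axle (297,362) and pointer (250,85). The gripper is well clear.

```bash
python3 -c "
from plant import *
print(finish_job())"
```

```text
the job is handed in; nothing more can be done
None
```

The wheel is turned so the valve stem sits at the top, about 3 mm off the pointer line as measured in the top camera (11 mm allowed). It took two separate spoke pushes with shut fingers, the gripper finished clear of the wheel, and the job is handed in; no verdict came back.

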